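# Lay out the luthier's small planes in reverse for the left-handed maker

## Robot

A 6-joint arm with a two-finger parallel gripper is mounted at the origin on the work surface. World frame = base frame: x ahead of the robot, y to its left, z up, the work surface at z = 0. Lengths are in m, angles in degrees, forces in N, time in s.
With the tool pointing down it reaches from about 0.25 to 0.725 m from the base axis. Payload 9.7 kg.
Tool frame: the origin (TCP) lies at the very end of the fingers, on their centre line; the grasp point (between the pads) lies 19 mm behind it; z points along the fingers, y is the line along which they close (so a half turn about z gives the same grasp; the last joint's range is limited). The gripper opens to 85 mm and grips with 20 to 120 N. Pads are 22 mm wide; open, the fingers measure 114 mm over their backs; the gripper's body (76 mm by 85 mm) begins 54 mm behind the grasp point. The pads swing forward as they close: fully open they stand 13 mm farther back than shut.
Start: joints at [-67.781, 4.979, 10.078, 95.1, 0, 90], TCP at [0.208, -0.509, 0.231] pointing down, gripper open.
Joint ranges: [-179.16, 179.16], [-48.56, 103.87], [-65.8, 70.77], [-126.05, 130.52], [-82.76, 87.17], [-180, 180]. Speed limits (degrees/s): [127.2, 127.2, 147.25, 180, 180, 180].

## Interface

Orientations are given as [roll, pitch, yaw] about the fixed x, y, z axes, in that order (R = Rz(yaw) Ry(pitch) Rx(roll)).
In Python, from workcell import telemetry, optics, workorder gives the robot as it stands.
- The arm moves only by the shell command python3 -m handwheel 'ROWS' [FORCE]. ROWS is JSON, a list of rows, each an object of numbers: "tx", "ty", "tz": the shift along the tool's x, y, z in m; "ax", "ay", "az": the turn, a rotation vector about the tool's x, y, z in degrees; "jaw": the gripper command: -1 is shut, 1 is fully open, values between are in proportion. A call has exactly 10 rows; each row shifts and turns the commanded pose from where the row before left it, along the tool's axes as they then stand; what a row does not reach is not made up. A row lasts 1/8 s, in which the tool goes at most 62.5 mm and 10.7 degrees, less where a joint would pass 70% of its speed; a pose out of reach is approached as far as the arm can. A call is refused whole if a number of a shift passes 0.0625 or a number of a turn 10.7, either way. A call with a gripper value outside its range is refused whole. The fingers move at their own pace and stop on an object; FORCE is the grip in N (left out, the last holds). Time passes only in rows, so rows that do not move let the fingers close, or fill a call up. It gives the time, the measured TCP pose, the force, the opening and the grip force at its end, in the units of the state.
- telemetry.get_obs(): the state, without advancing time (a new reading comes with each control period).
- optics.camera(name): name is "scene" or "top" or "wrist"; returns a dict with "color" (400x640x3 uint8, red, green, blue), "K" (3x3 intrinsics, pixels), "k1" (the pictures are not rectified: a ray, as slopes to the right and down, at radius r is drawn at 1 + k1 r^2 times it, then the intrinsics apply), "extrinsics" (4x4, takes a point from camera to world coordinates); the wrist camera has in their place "mount" (4x4, takes a point from camera to tool coordinates, whose origin is the TCP and whose axes are the flange's). Camera axes: x right, y down, z forward; pixel columns grow to the right and rows downward; lengths in m; the calibration is good to about 2 mm. A picture is of the moment at which its call begins: read the wrist's pose just before it. There is no depth.
- workorder.job_done(): hands the job in; it is judged then, once.
The state is a dict: "time": time; "q": joint angles; "qd": joint speeds; "joint_efforts": joint torques, N m; "ee_pos": TCP position; "tcp_rot": TCP orientation; "wrist_force": force on the tool from outside, world axes, zero at the start; "torque": the same for the moment, N m; "opening": finger opening in m; "grasp_force": force on a finger pad.
Only numpy, scipy, OpenCV 4.12 (cv2) and the standard library are available. Lean on these libraries where they do the work, as an engineer would, in place of code of your own. Each camera call takes 0.05 s, during which the arm holds its last target. There are 200 camera calls.

## Task

Move the four small hand planes from the dark rack into the empty light rack in the reverse order, for a left-handed maker: as seen from the robot, the leftmost plane goes into the rightmost bay, the second from the left into the second from the right, and so on. Each ends standing upright on its sole in the middle of its own bay and lying straight along it (either end forward), released and at rest; set them down gently, never dropping or tipping one over.

Things in the scene. Friction and masses are not known exactly. Their poses are not given: they have to be found in the camera images.
- brass_plane_c (a point): The small hand plane with a bare brass (yellow metal) body, a block 76 mm long (its x axis), 28 mm wide (y, flat parallel sides to grip) and 32 mm high, with a wooden wedge and steel blade over the middle and a small dark wooden knob near its +x end that stand up to 46 mm above its flat sole; about 0.2 kg. This point lies on its centre line, 20 mm above the sole. Loose; at the start it stands in one bay of the dark rack, roughly along the bay.
- red_plane_c (a point): The small hand plane with a red painted body, a block 76 mm long (its x axis), 28 mm wide (y, flat parallel sides to grip) and 32 mm high, with a wooden wedge and steel blade over the middle and a small dark wooden knob near its +x end that stand up to 46 mm above its flat sole; about 0.2 kg. This point lies on its centre line, 20 mm above the sole. Loose; at the start it stands in one bay of the dark rack, roughly along the bay.
- blue_plane_c (a point): The small hand plane with a blue painted body, a block 76 mm long (its x axis), 28 mm wide (y, flat parallel sides to grip) and 32 mm high, with a wooden wedge and steel blade over the middle and a small dark wooden knob near its +x end that stand up to 46 mm above its flat sole; about 0.2 kg. This point lies on its centre line, 20 mm above the sole. Loose; at the start it stands in one bay of the dark rack, roughly along the bay.
- green_plane_c (a point): The small hand plane with a green painted body, a block 76 mm long (its x axis), 28 mm wide (y, flat parallel sides to grip) and 32 mm high, with a wooden wedge and steel blade over the middle and a small dark wooden knob near its +x end that stand up to 46 mm above its flat sole; about 0.2 kg. This point lies on its centre line, 20 mm above the sole. Loose; at the start it stands in one bay of the dark rack, roughly along the bay.
- pad_brass: The grey felt pad (90 x 56 x 3 mm, fixed) in the dark rack on which the brass plane stands at the start: it marks the bay the plane came from. Origin at the middle of its underside.
- pad_red: The grey felt pad (90 x 56 x 3 mm, fixed) in the dark rack on which the red plane stands at the start: it marks the bay the plane came from. Origin at the middle of its underside.
- pad_blue: The grey felt pad (90 x 56 x 3 mm, fixed) in the dark rack on which the blue plane stands at the start: it marks the bay the plane came from. Origin at the middle of its underside.
- pad_green: The grey felt pad (90 x 56 x 3 mm, fixed) in the dark rack on which the green plane stands at the start: it marks the bay the plane came from. Origin at the middle of its underside.
- full_rack: Dark wooden rack, to the left or right, holding the planes at the start, fixed, 110 (x) by 305 mm (y). Four bays along x, side by side, middles at x = 0, y = +108, +36, -36, -108 mm; felt floors 15 mm above the underside; each 67 mm clear between beads 4 mm higher than the felt. Origin: middle of the underside; +y to the robot's left (turned up to 0.25 rad): y = +108 is leftmost seen from the robot.
- empty_rack: Light wooden rack, empty at the start, on the other side, fixed, 110 (x) by 305 mm (y). Four bays along x, side by side, middles at x = 0, y = +108, +36, -36, -108 mm; felt floors 15 mm above the underside; each 67 mm clear between beads 4 mm higher than the felt. Origin: middle of the underside; +y to the robot's left (turned up to 0.25 rad): y = +108 is leftmost seen from the robot.

How it is judged (in metres and radians):
At the end, for the whole second after the job is handed in: Every plane stands in the light rack in the bay that mirrors the one it came from: its centre within 12 mm of the bay's middle line and 15 mm of the middle along it, upright within 0.1 rad, along the bay within 0.25 rad (either way round), and at rest (((y of pad_brass in the frame of full_rack between 0.088 and 0.128 m and y of brass_plane_c in the frame of empty_rack between -0.12 and -0.096 m) or (y of pad_brass in the frame of full_rack between 0.016 and 0.056 m and y of brass_plane_c in the frame of empty_rack between -0.048 and -0.024 m) or (y of pad_brass in the frame of full_rack between -0.056 and -0.016 m and y of brass_plane_c in the frame of empty_rack between 0.024 and 0.048 m) or (y of pad_brass in the frame of full_rack between -0.128 and -0.088 m and y of brass_plane_c in the frame of empty_rack between 0.096 and 0.12 m)) and x of brass_plane_c in the frame of empty_rack between -0.015 and 0.015 m and z of brass_plane_c in the frame of empty_rack between 0.03 and 0.041 m and angle between each of brass_plane_c, red_plane_c, blue_plane_c, green_plane_c's own z axis and vertical below 0.1 rad and angle between the x axis of each of brass_plane_c, red_plane_c, blue_plane_c, green_plane_c and the x axis of empty_rack, either way round below 0.25 rad and linear speed of each of brass_plane, red_plane, blue_plane, green_plane below 0.02 m/s and angular speed of each of brass_plane, red_plane, blue_plane, green_plane below 0.2 rad/s and ((y of pad_red in the frame of full_rack between 0.088 and 0.128 m and y of red_plane_c in the frame of empty_rack between -0.12 and -0.096 m) or (y of pad_red in the frame of full_rack between 0.016 and 0.056 m and y of red_plane_c in the frame of empty_rack between -0.048 and -0.024 m) or (y of pad_red in the frame of full_rack between -0.056 and -0.016 m and y of red_plane_c in the frame of empty_rack between 0.024 and 0.048 m) or (y of pad_red in the frame of full_rack between -0.128 and -0.088 m and y of red_plane_c in the frame of empty_rack between 0.096 and 0.12 m)) and x of red_plane_c in the frame of empty_rack between -0.015 and 0.015 m and z of red_plane_c in the frame of empty_rack between 0.03 and 0.041 m and ((y of pad_blue in the frame of full_rack between 0.088 and 0.128 m and y of blue_plane_c in the frame of empty_rack between -0.12 and -0.096 m) or (y of pad_blue in the frame of full_rack between 0.016 and 0.056 m and y of blue_plane_c in the frame of empty_rack between -0.048 and -0.024 m) or (y of pad_blue in the frame of full_rack between -0.056 and -0.016 m and y of blue_plane_c in the frame of empty_rack between 0.024 and 0.048 m) or (y of pad_blue in the frame of full_rack between -0.128 and -0.088 m and y of blue_plane_c in the frame of empty_rack between 0.096 and 0.12 m)) and x of blue_plane_c in the frame of empty_rack between -0.015 and 0.015 m and z of blue_plane_c in the frame of empty_rack between 0.03 and 0.041 m and ((y of pad_green in the frame of full_rack between 0.088 and 0.128 m and y of green_plane_c in the frame of empty_rack between -0.12 and -0.096 m) or (y of pad_green in the frame of full_rack between 0.016 and 0.056 m and y of green_plane_c in the frame of empty_rack between -0.048 and -0.024 m) or (y of pad_green in the frame of full_rack between -0.056 and -0.016 m and y of green_plane_c in the frame of empty_rack between 0.024 and 0.048 m) or (y of pad_green in the frame of full_rack between -0.128 and -0.088 m and y of green_plane_c in the frame of empty_rack between 0.096 and 0.12 m)) and x of green_plane_c in the frame of empty_rack between -0.015 and 0.015 m and z of green_plane_c in the frame of empty_rack between 0.03 and 0.041 m); the robot touches nothing.
It fails at once if a plane is tipped by more than 40 degrees (angle between any of brass_plane_c, red_plane_c, blue_plane_c, green_plane_c's own z axis and vertical above 0.7 rad).
It fails at once if a plane is dropped (falls free of the fingers at over 0.8 m/s, about 33 mm) ((linear speed of brass_plane above 0.8 m/s and contact force between the fingers and brass_plane below 0.05 N) or (linear speed of red_plane above 0.8 m/s and contact force between the fingers and red_plane below 0.05 N) or (linear speed of blue_plane above 0.8 m/s and contact force between the fingers and blue_plane below 0.05 N) or (linear speed of green_plane above 0.8 m/s and contact force between the fingers and green_plane below 0.05 N)).
It also fails if it takes over 115 s, if anything falls off the work surface, if the arm or the gripper's body presses on something with over 40 N, if the wrist force passes 120 N, or if a joint passes its speed limit or range.

## Working session

There is one attempt and no reset: what is moved stays moved. The work goes in short steps, Python scripts to look and compute and a shell command to move; the robot and the scene stay as the last step left them, time stands still between calls to the robot, and variables do not carry over. Pictures are saved under pics/ and viewed, at most 14 in all, crops included, and the job is handed in when it is done.

```bash
mkdir -p pics; ls
python3 - <<'E'
from workcell import telemetry, optics
import cv2
print(telemetry.get_obs())
for n in ("scene","top"):
    c=optics.camera(n); print(n,c["K"].tolist() if hasattr(c["K"],'tolist') else c["K"],c["k1"],c["extrinsics"])
    cv2.imwrite(f"pics/{n}0.png",c["color"][:,:,::-1])
c=optics.camera("wrist"); print(c["K"],c["k1"],c["mount"])
E
```

```text
pics
{'time': 0.0, 'q': array([-6.77833931e+01,  5.01127639e+00,  1.00341216e+01,  9.50980682e+01,
        1.06501516e-03,  9.00012643e+01]), 'qd': array([ 0.02932681,  0.09779696, -0.0316925 ,  0.03190082, -0.04064879,
        0.05143155]), 'joint_efforts': array([ 1.94723005e-03, -5.20385635e+01,  4.64802969e+01,  1.62334606e-02,
        1.57253289e-04,  2.33425021e-05]), 'ee_pos': array([ 0.20788172, -0.50896285,  0.23057839]), 'tcp_rot': array([-1.79924777e+02, -1.06335436e-03,  2.22153412e+01]), 'wrist_force': array([-0.69296754, -0.30893687,  0.22729069]), 'torque': array([ 0.01175496, -0.02208102, -0.04467984]), 'grasp_force': 0.0, 'opening': 0.08505541203992237}
scene [[500.34732004683906, 0.0, 322.0415669569441], [0.0, 500.34732004683906, 200.2229598766501], [0.0, 0.0, 1.0]] 0.011589655628219725 [[ 0.25842109  0.52945341 -0.8080208   1.40240707]
 [ 0.96597713 -0.15056922  0.2102786  -0.24416444]
 [-0.01033034 -0.83487005 -0.55035015  0.65182202]
 [ 0.          0.          0.          1.        ]]
top [[509.1712069524132, 0.0, 318.9228651838508], [0.0, 509.1712069524132, 202.8847540403525], [0.0, 0.0, 1.0]] -0.05558710078855839 [[ 0.02543128 -0.98927903  0.14380632  0.37419933]
 [-0.99939901 -0.02177012  0.02697568 -0.01138355]
 [-0.02355579 -0.14440592 -0.98923812  1.07234311]
 [ 0.          0.          0.          1.        ]]
[[286.72241588   0.         317.58030057]
 [  0.         286.72241588 193.98480737]
 [  0.           0.           1.        ]] -0.01247009738125297 [[ 1.64081290e-04 -9.49729847e-01 -3.13070585e-01  7.94849452e-02]
 [ 9.99999755e-01  3.69066168e-04 -5.95494799e-04  6.22944053e-04]
 [ 6.81102945e-04 -3.13070411e-01  9.49729674e-01 -1.42699817e-01]
 [ 0.00000000e+00  0.00000000e+00  0.00000000e+00  1.00000000e+00]]
```

View pics/top0.png

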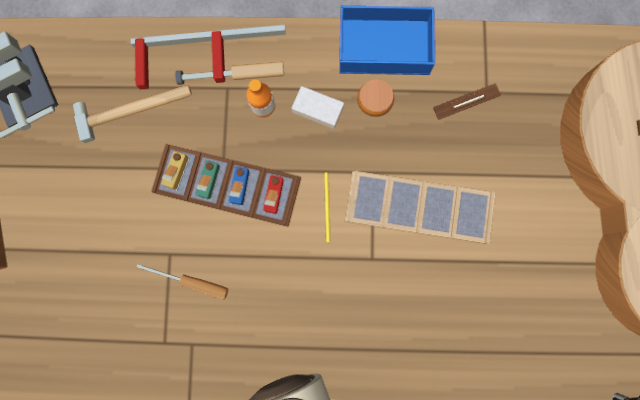

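View pics/scene0.png

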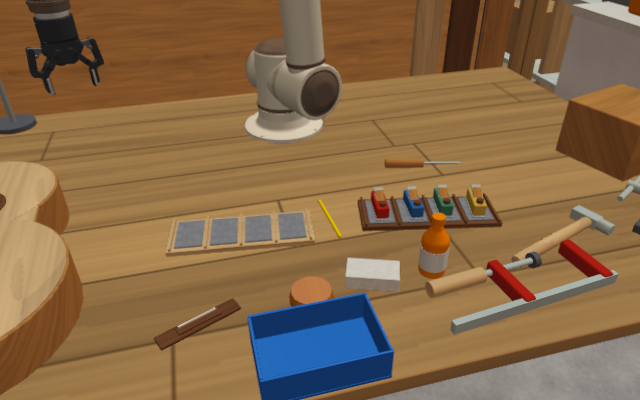

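Top view: dark rack at left (cols 153–300, rows 147–223) holds, from the left, brass (174,170), green (206,180), blue (237,186) and red (273,195). The light rack spans cols 347–494, rows 172–242. Next I measure the felts and planes.

```bash
cat > h.py <<'E'
import numpy as np, cv2
from workcell import telemetry, optics
from scipy.spatial.transform import Rotation as R
def cam(n):
    o=telemetry.get_obs(); c=optics.camera(n)
    if n=="wrist":
        T=np.eye(4); T[:3,:3]=R.from_euler('xyz',o["tcp_rot"],degrees=True).as_matrix(); T[:3,3]=o["ee_pos"]
        c["extrinsics"]=T@np.array(c["mount"])
    c["E"]=np.array(c["extrinsics"]); c["K"]=np.array(c["K"]); c["d"]=np.array([c["k1"],0,0,0.]); return c
def back(c,px,z):
    p=cv2.undistortPoints(np.array(px,float).reshape(-1,1,2),c["K"],c["d"])[:,0]
    r=np.c_[p,np.ones(len(p))]@c["E"][:3,:3].T; o=c["E"][:3,3]
    return o+r*((z-o[2])/r[:,2])[:,None]
def proj(c,P):
    W=np.linalg.inv(c["E"]); return cv2.projectPoints(np.array(P,float).reshape(-1,1,3),cv2.Rodrigues(W[:3,:3])[0],W[:3,3],c["K"],c["d"])[0][:,0]
def blobs(mask,amin,amax=1e9):
    n,l,s,_=cv2.connectedComponentsWithStats(mask.astype(np.uint8),connectivity=4)
    return [np.argwhere(l==i)[:,::-1] for i in range(1,n) if amin<s[i,4]<amax]
def rect(c,b,z):
    P=back(c,b,z)[:,:2]; (x,y),(w,h),a=cv2.minAreaRect((P*1000).astype(np.float32))
    if w<h: a+=90; w,h=h,w
    return P.mean(0).round(4),(round(x/1000,4),round(y/1000,4)),(round(w),round(h)),round((a+90)%180-90,1)
E
python3 - <<'E'
from h import *
c=cam("top"); im=c["color"]; hsv=cv2.cvtColor(im,cv2.COLOR_RGB2HSV).astype(int); H,S,V=hsv.transpose(2,0,1)
print(im[200,370],im[205,470],im[180,193])
def show(n,m,z,roi,a=60):
    k=np.zeros(m.shape,bool); k[roi[1]:roi[3],roi[0]:roi[2]]=1
    for b in blobs(m&k,a): print(n,b.mean(0).round(1),len(b),*rect(c,b,z))
show("felt",S<60,0.015,(340,165,500,250))
roi=(150,140,305,230)
show("dfelt",(S<60),0.015,roi)
show("blue",(H>95)&(H<125)&(S>130),0.047,roi)
show("green",(H>60)&(H<95)&(S>80),0.047,roi)
show("red",((H<4)|(H>172))&(S>170),0.047,roi)
show("brass",(H>18)&(H<30)&(S>120)&(V>120),0.047,roi)
cv2.imwrite("pics/tz.png",cv2.resize(im[140:250,145:305,::-1],None,fx=5,fy=5,interpolation=cv2.INTER_CUBIC))
E
```

```text
[140 144 159] [135 140 154] [87 58 43]
felt [369.6 198.4] 1213 [ 0.5398 -0.0886] (0.5401, -0.0886) (92, 58) -7.6
felt [403.4 203.7] 1207 [ 0.5301 -0.1595] (0.5305, -0.1597) (92, 58) -7.7
felt [437.7 209. ] 1204 [ 0.5206 -0.2311] (0.5206, -0.2311) (92, 58) -7.7
felt [472.  214.2] 1213 [ 0.5111 -0.3028] (0.5114, -0.3029) (92, 58) -7.6
dfelt [167.5 166.7] 120 [0.5993 0.3447] (0.6024, 0.3389) (71, 23) -12.0
dfelt [181.6 176.7] 430 [0.5781 0.3126] (0.5887, 0.3238) (92, 57) -13.1
dfelt [209.5 180.6] 654 [0.5708 0.2516] (0.5727, 0.2534) (92, 58) -12.6
dfelt [243.  190.5] 646 [0.5509 0.1788] (0.5572, 0.1832) (92, 58) -12.7
dfelt [274.3 198.1] 671 [0.5361 0.1118] (0.541, 0.113) (92, 58) -12.6
blue [239.8 186. ] 283 [0.5548 0.1802] (0.5562, 0.1827) (76, 29) -8.3
green [208.7 180.5] 289 [0.565  0.2454] (0.5675, 0.2484) (75, 31) -12.9
red [274.2 194.3] 243 [0.539  0.1085] (0.5396, 0.1105) (74, 27) -9.3
brass [175.  170.8] 183 [0.5841 0.3175] (0.5872, 0.3208) (75, 26) -17.0
```

View pics/tz.png

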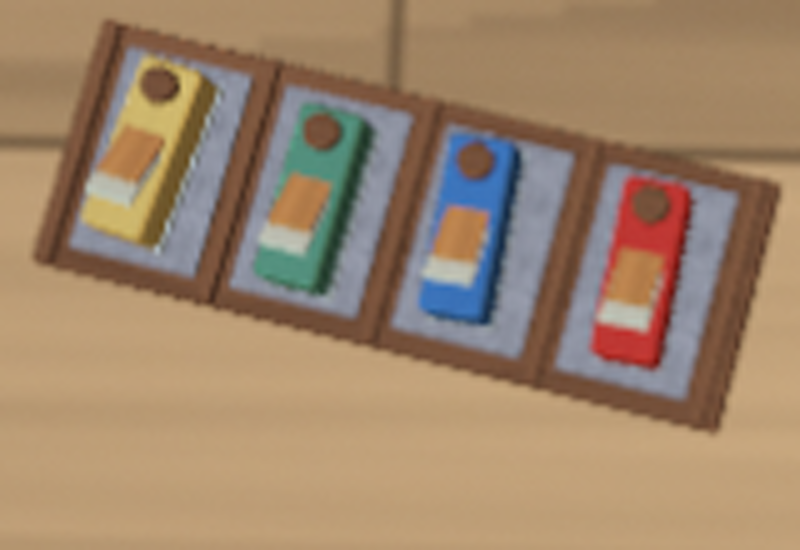

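```bash
cat > go.py <<'E'
import sys; from h import *
# usage: go.py x y z yaw -> shift in tool axes (after turning) and az
x,y,z,yaw=map(float,sys.argv[1:5]); o=telemetry.get_obs()
rot=R.from_euler('xyz',o["tcp_rot"],degrees=True)
tgt=R.from_euler('xyz',[180,0,yaw],degrees=True)
d=np.array([x,y,z])-o["ee_pos"]
print("turn",(rot.inv()*tgt).as_rotvec(degrees=True).round(2),"shift mm",(1000*tgt.inv().apply(d)).round(1),"dist",round(1000*np.linalg.norm(d)),"t",o["time"])
E
python3 go.py 0.5396 0.1105 0.14 -9.3
```

```text
turn [-4.000e-02  1.000e-02  3.152e+01] shift mm [ 227.2 -665.    90.9] dist 709 t 0.2
```

```bash
python3 -m handwheel '[{"az":10.5,"jaw":0.3},{"az":10.5,"jaw":0.3},{"az":10.5,"jaw":0.3},{"tx":0.016,"ty":-0.0475,"tz":0.0065,"jaw":0.3},{"tx":0.016,"ty":-0.0475,"tz":0.0065,"jaw":0.3},{"tx":0.016,"ty":-0.0475,"tz":0.0065,"jaw":0.3},{"tx":0.016,"ty":-0.0475,"tz":0.0065,"jaw":0.3},{"tx":0.016,"ty":-0.0475,"tz":0.0065,"jaw":0.3},{"tx":0.016,"ty":-0.0475,"tz":0.0065,"jaw":0.3},{"tx":0.016,"ty":-0.0475,"tz":0.0065,"jaw":0.3}]' 40
python3 -m handwheel '[{"tx":0.016,"ty":-0.0475,"tz":0.0065,"jaw":0.3},{"tx":0.016,"ty":-0.0475,"tz":0.0065,"jaw":0.3},{"tx":0.016,"ty":-0.0475,"tz":0.0065,"jaw":0.3},{"tx":0.016,"ty":-0.0475,"tz":0.0065,"jaw":0.3},{"tx":0.016,"ty":-0.0475,"tz":0.0065,"jaw":0.3},{"tx":0.016,"ty":-0.0475,"tz":0.0065,"jaw":0.3},{"tx":0.016,"ty":-0.0475,"tz":0.0065,"jaw":0.3},{"jaw":0.3},{"jaw":0.3},{"jaw":0.3}]'
cat > look.py <<'E'
import sys; from h import *
c=cam("wrist"); im=c["color"]; H,S,V=cv2.cvtColor(im,cv2.COLOR_RGB2HSV).astype(int).transpose(2,0,1)
for n,m in dict(blue=(H>95)&(H<125)&(S>130),green=(H>60)&(H<95)&(S>80),red=((H<4)|(H>172))&(S>170),brass=(H>20)&(H<32)&(S>100)&(V>140)).items():
    for b in blobs(m,1500): print(n,b.mean(0).round(),len(b),*rect(c,b,0.047))
if len(sys.argv)>1: cv2.imwrite(f"pics/{sys.argv[1]}.png",im[:,:,::-1])
E
python3 look.py w1; python3 go.py 0.5396 0.1105 0.14 -9.3
```

```text
green [606. 316.] 10556 [ 0.1642 -0.9716] (0.1425, -0.965) (353, 130) 42.4
turn [-4.000e-02  1.000e-02  3.152e+01] shift mm [ 227.2 -665.    90.9] dist 709 t 0.25$[0]: bad value
$[0]: bad value
```

View pics/w1.png

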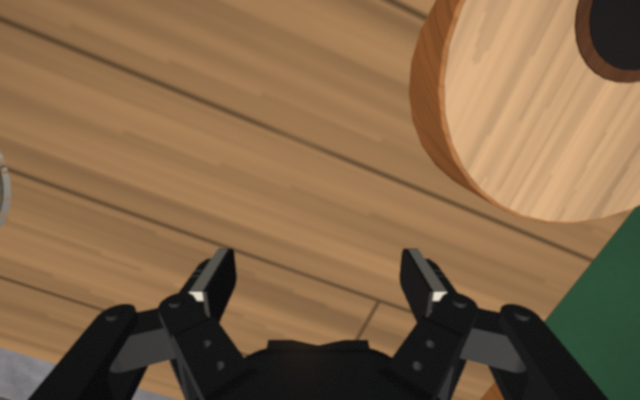

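The call was refused and the view is still the start pose (gripper at the bottom, guitar upper right). I'll try full rows with all seven fields.

```bash
python3 -m handwheel '[{"tx":0,"ty":0,"tz":0,"ax":0,"ay":0,"az":10.5,"jaw":0.3},{"tx":0,"ty":0,"tz":0,"ax":0,"ay":0,"az":10.5,"jaw":0.3},{"tx":0,"ty":0,"tz":0,"ax":0,"ay":0,"az":10.5,"jaw":0.3},{"tx":0.016,"ty":-0.0475,"tz":0.0065,"ax":0,"ay":0,"az":0,"jaw":0.3},{"tx":0.016,"ty":-0.0475,"tz":0.0065,"ax":0,"ay":0,"az":0,"jaw":0.3},{"tx":0.016,"ty":-0.0475,"tz":0.0065,"ax":0,"ay":0,"az":0,"jaw":0.3},{"tx":0.016,"ty":-0.0475,"tz":0.0065,"ax":0,"ay":0,"az":0,"jaw":0.3},{"tx":0.016,"ty":-0.0475,"tz":0.0065,"ax":0,"ay":0,"az":0,"jaw":0.3},{"tx":0.016,"ty":-0.0475,"tz":0.0065,"ax":0,"ay":0,"az":0,"jaw":0.3},{"tx":0.016,"ty":-0.0475,"tz":0.0065,"ax":0,"ay":0,"az":0,"jaw":0.3}]' 40
python3 go.py 0.5396 0.1105 0.14 -9.3
```

```text
time: 1.5
ee_pos: [0.3726, -0.1976, 0.1856]
tcp_rot: [180.0, -0.0, -9.3]
wrist_force: [1.3, -0.4, -0.4]
opening: 0.0557
grasp_force: 0.0
turn [ 0.01 -0.03  0.01] shift mm [ 115.  -331.    45.6] dist 353 t 1.5
```

```bash
python3 -m handwheel '[{"tx":0.016,"ty":-0.0475,"tz":0.0065,"ax":0,"ay":0,"az":0,"jaw":0.3},{"tx":0.016,"ty":-0.0475,"tz":0.0065,"ax":0,"ay":0,"az":0,"jaw":0.3},{"tx":0.016,"ty":-0.0475,"tz":0.0065,"ax":0,"ay":0,"az":0,"jaw":0.3},{"tx":0.016,"ty":-0.0475,"tz":0.0065,"ax":0,"ay":0,"az":0,"jaw":0.3},{"tx":0.016,"ty":-0.0475,"tz":0.0065,"ax":0,"ay":0,"az":0,"jaw":0.3},{"tx":0.016,"ty":-0.0475,"tz":0.0065,"ax":0,"ay":0,"az":0,"jaw":0.3},{"tx":0.018,"ty":-0.0475,"tz":0.0065,"ax":0,"ay":0,"az":0,"jaw":0.3},{"tx":0,"ty":0,"tz":0,"ax":0,"ay":0,"az":0,"jaw":0.3},{"tx":0,"ty":0,"tz":0,"ax":0,"ay":0,"az":0,"jaw":0.3},{"tx":0,"ty":0,"tz":0,"ax":0,"ay":0,"az":0,"jaw":0.3}]'
python3 look.py w2;python3 go.py 0.5396 0.1105 0.022 -9.3
```

```text
time: 2.75
ee_pos: [0.5198, 0.0119, 0.1467]
tcp_rot: [-175.5, 0.1, -1.1]
wrist_force: [0.5, -0.2, 0.1]
opening: 0.0558
grasp_force: 0.0
blue [149. 149.] 2215 [0.5604 0.1697] (0.5564, 0.1756) (76, 40) -8.4
green [ 81. 138.] 2622 [0.5707 0.2325] (0.5676, 0.2386) (76, 46) -12.5
red [225. 163.] 1611 [0.5475 0.1008] (0.5406, 0.1067) (76, 33) -9.6
turn [-4.46  0.36  8.22] shift mm [   3.5 -100.5  124.7] dist 160 t 2.8
```

View pics/w2.png

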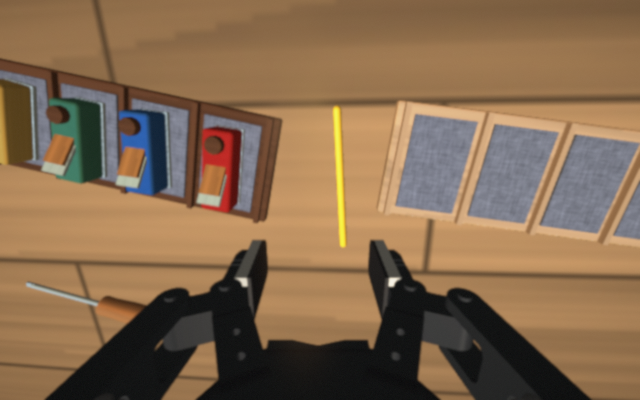

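The arm stopped short of red, tilted 4.5°. The picture shows red at (220,170), blue (140,155), green (75,140), and the light rack on the right. I'll check the joints before moving on.

Run:
```python
from h import *
o=telemetry.get_obs()
for k in("time","q","qd","joint_efforts","ee_pos","tcp_rot"): print(k,np.round(o[k],2))
```

```text
time 2.8
q [-1.1400e+00 -2.0000e-02 -4.5500e+00  8.5520e+01  4.4700e+00  1.7994e+02]
qd [ 0.03  0.05  0.2  -0.12  0.11  0.  ]
joint_efforts [ 1.500e-01 -4.678e+01  4.700e+01  1.000e-02  2.500e-01 -0.000e+00]
ee_pos [0.52 0.01 0.15]
tcp_rot [-1.7553e+02  4.0000e-02 -1.0800e+00]
```

Joint 6 reached its +180° limit. The half-turned grasp (yaw 170.7°) is equivalent, so I'll turn back to that.

```bash
python3 -m handwheel '[{"tx":0,"ty":0,"tz":0,"ax":-4.4,"ay":0.3,"az":0,"jaw":0.3},{"tx":0,"ty":0,"tz":0,"ax":0,"ay":0,"az":-10.5,"jaw":0.3},{"tx":0,"ty":0,"tz":0,"ax":0,"ay":0,"az":-10.5,"jaw":0.3},{"tx":0,"ty":0,"tz":0,"ax":0,"ay":0,"az":-10.5,"jaw":0.3},{"tx":0,"ty":0,"tz":0,"ax":0,"ay":0,"az":-10.5,"jaw":0.3},{"tx":0,"ty":0,"tz":0,"ax":0,"ay":0,"az":-10.5,"jaw":0.3},{"tx":0,"ty":0,"tz":0,"ax":0,"ay":0,"az":-10.5,"jaw":0.3},{"tx":0,"ty":0,"tz":0,"ax":0,"ay":0,"az":-10.5,"jaw":0.3},{"tx":0,"ty":0,"tz":0,"ax":0,"ay":0,"az":-10.5,"jaw":0.3},{"tx":0,"ty":0,"tz":0,"ax":0,"ay":0,"az":-10.5,"jaw":0.3}]'
python3 go.py 0.5396 0.1105 0.14 170.7
```

```text
time: 4.05
ee_pos: [0.5199, 0.0009, 0.1467]
tcp_rot: [179.7, -0.5, 94.7]
wrist_force: [-0.6, -1.0, 0.2]
opening: 0.0556
grasp_force: 0.0
turn [  0.61  -0.25 -76.01] shift mm [ -1.7 111.4   6.7] dist 112 t 4.05
```

```bash
python3 -m handwheel '[{"tx":0,"ty":0,"tz":0,"ax":0,"ay":0,"az":-9.5,"jaw":0.3},{"tx":0,"ty":0,"tz":0,"ax":0,"ay":0,"az":-9.5,"jaw":0.3},{"tx":0,"ty":0,"tz":0,"ax":0,"ay":0,"az":-9.5,"jaw":0.3},{"tx":0,"ty":0,"tz":0,"ax":0,"ay":0,"az":-9.5,"jaw":0.3},{"tx":0,"ty":0,"tz":0,"ax":0,"ay":0,"az":-9.5,"jaw":0.3},{"tx":0,"ty":0,"tz":0,"ax":0,"ay":0,"az":-9.5,"jaw":0.3},{"tx":0,"ty":0,"tz":0,"ax":0,"ay":0,"az":-9.5,"jaw":0.3},{"tx":0,"ty":0.055,"tz":0,"ax":0.6,"ay":-0.2,"az":-9.5,"jaw":0.3},{"tx":0,"ty":0.055,"tz":0.006,"ax":0,"ay":0,"az":0,"jaw":0.3},{"tx":0,"ty":0,"tz":0,"ax":0,"ay":0,"az":0,"jaw":0.3}]'
python3 look.py w3; python3 go.py 0.5396 0.1105 0.022 170.7
```

```text
time: 5.3
ee_pos: [0.5471, 0.1099, 0.1404]
tcp_rot: [-180.0, 0.2, 170.6]
wrist_force: [-0.4, -0.1, -0.4]
opening: 0.0555
grasp_force: 0.0
blue [398. 184.] 1755 [0.5477 0.1788] (0.5529, 0.1809) (76, 31) -8.0
green [471. 184.] 2328 [0.558  0.2414] (0.5639, 0.2442) (75, 38) -13.6
red [608. 364.] 2414 [0.7944 0.3951] (0.7967, 0.3959) (119, 41) 5.9
turn [-0.04  0.25 -0.19] shift mm [  7.7   0.8 118.7] dist 119 t 5.35
```

View pics/w3.png

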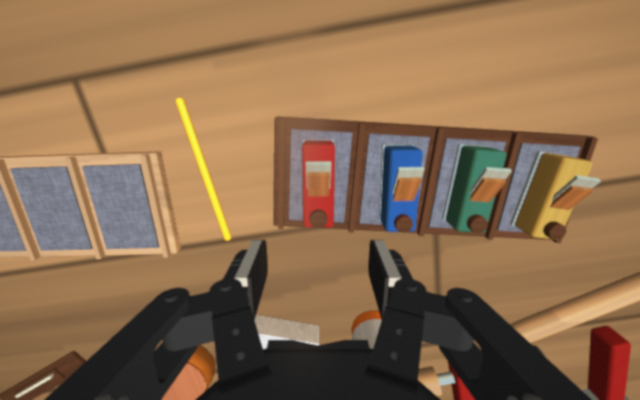

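The red plane hangs centred between the fingers (col 318, rows 140–225), so I'll descend and grip.

```bash
python3 -m handwheel '[{"tx":0.0077,"ty":0.0008,"tz":0.03,"ax":0,"ay":0,"az":0,"jaw":0.3},{"tx":0,"ty":0,"tz":0.03,"ax":0,"ay":0,"az":0,"jaw":0.3},{"tx":0,"ty":0,"tz":0.03,"ax":0,"ay":0,"az":0,"jaw":0.3},{"tx":0,"ty":0,"tz":0.02,"ax":0,"ay":0,"az":0,"jaw":0.3},{"tx":0,"ty":0,"tz":0.008,"ax":0,"ay":0,"az":0,"jaw":0.3},{"tx":0,"ty":0,"tz":0,"ax":0,"ay":0,"az":0,"jaw":0.3},{"tx":0,"ty":0,"tz":0,"ax":0,"ay":0,"az":0,"jaw":-1},{"tx":0,"ty":0,"tz":0,"ax":0,"ay":0,"az":0,"jaw":-1},{"tx":0,"ty":0,"tz":0,"ax":0,"ay":0,"az":0,"jaw":-1},{"tx":0,"ty":0,"tz":0,"ax":0,"ay":0,"az":0,"jaw":-1}]' 40
```

```text
time: 6.6
ee_pos: [0.5412, 0.1095, 0.0242]
tcp_rot: [180.0, 0.4, 170.4]
wrist_force: [0.1, -0.9, 7.2]
opening: 0.0276
grasp_force: 41.4
```

```bash
python3 -m handwheel '[{"tx":0,"ty":0,"tz":-0.02,"ax":0,"ay":0,"az":0,"jaw":-1},{"tx":0,"ty":0,"tz":-0.04,"ax":0,"ay":0,"az":0,"jaw":-1},{"tx":0,"ty":0,"tz":-0.04,"ax":0,"ay":0,"az":-1.9,"jaw":-1},{"tx":-0.0055,"ty":-0.04,"tz":0,"ax":0,"ay":0,"az":0,"jaw":-1},{"tx":-0.0055,"ty":-0.04,"tz":0,"ax":0,"ay":0,"az":0,"jaw":-1},{"tx":-0.0055,"ty":-0.04,"tz":0,"ax":0,"ay":0,"az":0,"jaw":-1},{"tx":-0.0055,"ty":-0.04,"tz":0,"ax":0,"ay":0,"az":0,"jaw":-1},{"tx":-0.005,"ty":-0.036,"tz":0,"ax":0,"ay":0,"az":0,"jaw":-1},{"tx":0,"ty":0,"tz":0,"ax":0,"ay":0,"az":0,"jaw":-1},{"tx":0,"ty":0,"tz":0,"ax":0,"ay":0,"az":0,"jaw":-1}]'
python3 go.py 0.5400 -0.0886 0.025 172.35; python3 look.py w4
```

```text
time: 7.85
ee_pos: [0.5403, -0.0881, 0.123]
tcp_rot: [-180.0, 0.3, 172.3]
wrist_force: [-0.0, 0.3, -1.2]
opening: 0.0275
grasp_force: 40.4
turn [-0.02  0.26 -0.08] shift mm [ 0.2 -0.5 98. ] dist 98 t 7.85
blue [624. 180.] 2564 [0.5537 0.1577] (0.5543, 0.1533) (82, 32) 12.2
red [320. 253.] 4354 [ 0.5877 -0.0931] (0.5952, -0.0959) (145, 50) -7.7
```

View pics/w4.png

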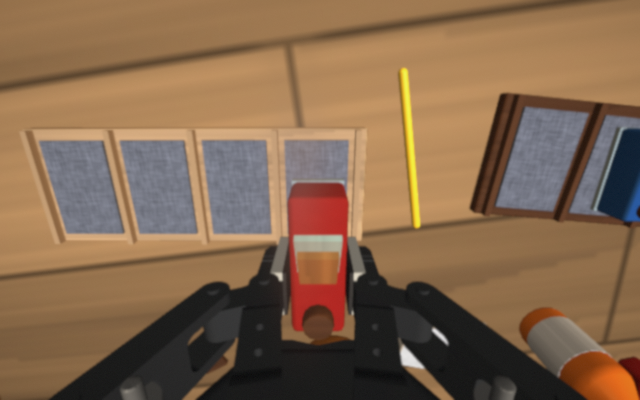

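The red plane is held level (cols 290–347, rows 183–330), above its bay. Lowering it.

```bash
python3 -m handwheel '[{"tx":0,"ty":0,"tz":0.03,"ax":0,"ay":0.3,"az":0,"jaw":-1},{"tx":0,"ty":0,"tz":0.03,"ax":0,"ay":0,"az":0,"jaw":-1},{"tx":0,"ty":0,"tz":0.02,"ax":0,"ay":0,"az":0,"jaw":-1},{"tx":0,"ty":0,"tz":0.01,"ax":0,"ay":0,"az":0,"jaw":-1},{"tx":0,"ty":0,"tz":0.004,"ax":0,"ay":0,"az":0,"jaw":-1},{"tx":0,"ty":0,"tz":0.002,"ax":0,"ay":0,"az":0,"jaw":-1},{"tx":0,"ty":0,"tz":0.001,"ax":0,"ay":0,"az":0,"jaw":-1},{"tx":0,"ty":0,"tz":0.001,"ax":0,"ay":0,"az":0,"jaw":-1},{"tx":0,"ty":0,"tz":0,"ax":0,"ay":0,"az":0,"jaw":-1},{"tx":0,"ty":0,"tz":0,"ax":0,"ay":0,"az":0,"jaw":-1}]'
```

```text
time: 9.15
ee_pos: [0.5405, -0.0884, 0.0252]
tcp_rot: [-180.0, -0.0, 172.3]
wrist_force: [-0.2, 0.3, -1.7]
opening: 0.0272
grasp_force: 40.3
```

```bash
python3 -m handwheel '[{"tx":0,"ty":0,"tz":0.001,"ax":0,"ay":0,"az":0,"jaw":-1},{"tx":0,"ty":0,"tz":0,"ax":0,"ay":0,"az":0,"jaw":-1},{"tx":0,"ty":0,"tz":0,"ax":0,"ay":0,"az":0,"jaw":-0.1},{"tx":0,"ty":0,"tz":0,"ax":0,"ay":0,"az":0,"jaw":0.3},{"tx":0,"ty":0,"tz":0,"ax":0,"ay":0,"az":0,"jaw":0.3},{"tx":0,"ty":0,"tz":0,"ax":0,"ay":0,"az":0,"jaw":0.3},{"tx":0,"ty":0,"tz":-0.02,"ax":0,"ay":0,"az":0,"jaw":0.3},{"tx":0,"ty":0,"tz":-0.04,"ax":0,"ay":0,"az":0,"jaw":0.3},{"tx":0,"ty":0,"tz":-0.04,"ax":0,"ay":0,"az":0,"jaw":0.3},{"tx":0,"ty":0,"tz":0,"ax":0,"ay":0,"az":0,"jaw":0.3}]'
python3 look.py; python3 go.py 0.5562 0.1827 0.125 171.7
python3 - <<'E'
from h import *
c=cam("top"); H,S,V=cv2.cvtColor(c["color"],cv2.COLOR_RGB2HSV).astype(int).transpose(2,0,1)
for b in blobs(((H<4)|(H>172))&(S>170),60):
    if abs(b.mean(0)-[370,200]).max()<40: print(b.mean(0),len(b),rect(c,b,.047))
cv2.imwrite("pics/t2.png",c["color"][:,:,::-1])
E
```

```text
time: 10.4
ee_pos: [0.5422, -0.0886, 0.1276]
tcp_rot: [-180.0, 0.3, 172.3]
wrist_force: [0.2, -0.2, -0.3]
opening: 0.0557
grasp_force: 0.0
blue [622. 175.] 2804 [0.5528 0.1594] (0.5548, 0.1552) (83, 36) 12.2
turn [-0.03  0.13  0.59] shift mm [ 24.5 270.4   0.4] dist 272 t 10.45
```

View pics/t2.png

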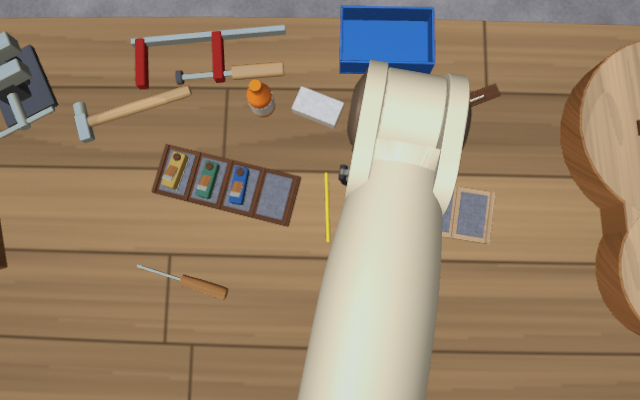

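The arm hides the light rack from the top camera, so red gets checked later. The dark rack still shows brass, green and blue in place. On to blue.

```bash
python3 -m handwheel '[{"tx":0.004,"ty":0.045,"tz":0,"ax":0,"ay":0,"az":0.6,"jaw":0.3},{"tx":0.004,"ty":0.045,"tz":0,"ax":0,"ay":0,"az":0,"jaw":0.3},{"tx":0.004,"ty":0.045,"tz":0,"ax":0,"ay":0,"az":0,"jaw":0.3},{"tx":0.004,"ty":0.045,"tz":0,"ax":0,"ay":0,"az":0,"jaw":0.3},{"tx":0.004,"ty":0.045,"tz":0,"ax":0,"ay":0,"az":0,"jaw":0.3},{"tx":0.0045,"ty":0.045,"tz":0,"ax":0,"ay":0,"az":0,"jaw":0.3},{"tx":0,"ty":0,"tz":0.02,"ax":0,"ay":0,"az":0,"jaw":0.3},{"tx":0,"ty":0,"tz":0,"ax":0,"ay":0,"az":0,"jaw":0.3},{"tx":0,"ty":0,"tz":0,"ax":0,"ay":0,"az":0,"jaw":0.3},{"tx":0,"ty":0,"tz":0,"ax":0,"ay":0,"az":0,"jaw":0.3}]'
python3 look.py; python3 go.py 0.5562 0.1827 0.023 171.7;  python3 - <<'E'
from h import *
c=cam("top"); H,S,V=cv2.cvtColor(c["color"],cv2.COLOR_RGB2HSV).astype(int).transpose(2,0,1)
for b in blobs(((H<4)|(H>172))&(S>170),60):
    if abs(b.mean(0)-[370,200]).max()<40: print(b.mean(0),len(b),rect(c,b,.047))
E
```

```text
time: 11.75
ee_pos: [0.5551, 0.1819, 0.1045]
tcp_rot: [-180.0, 0.0, 171.6]
wrist_force: [0.8, -0.7, 0.6]
opening: 0.0553
grasp_force: 0.0
blue [323. 206.] 1502 [0.5509 0.1855] (0.5542, 0.1841) (74, 25) -8.8
green [404. 200.] 2313 [0.5551 0.246 ] (0.5611, 0.2475) (71, 32) -13.3
red [ 13. 237.] 2178 [ 0.5415 -0.0595] (0.5431, -0.0554) (86, 28) -28.0
brass [105. 177.] 1661 [0.5065 0.0327] (0.5114, 0.0329) (123, 8) 2.8
turn [-0.01  0.02 -0.06] shift mm [-0.9  0.9 81.6] dist 82 t 11.8
[370.83453237 187.29496403] 139 (array([ 0.5577, -0.0886]), (0.5541, -0.0886), (45, 26), -7.5)
[367.40217391 210.51086957] 92 (array([ 0.5098, -0.0821]), (0.5157, -0.0838), (28, 26), -6.9)
```

Red sits centred in its bay (about 0.539, −0.087, −7.5°). Descending on blue.

```bash
python3 -m handwheel '[{"tx":-0.0005,"ty":0.001,"tz":0.03,"ax":0,"ay":0,"az":0,"jaw":0.3},{"tx":0,"ty":0,"tz":0.03,"ax":0,"ay":0,"az":0,"jaw":0.3},{"tx":0,"ty":0,"tz":0.014,"ax":0,"ay":0,"az":0,"jaw":0.3},{"tx":0,"ty":0,"tz":0.006,"ax":0,"ay":0,"az":0,"jaw":0.3},{"tx":0,"ty":0,"tz":0,"ax":0,"ay":0,"az":0,"jaw":0.3},{"tx":0,"ty":0,"tz":0,"ax":0,"ay":0,"az":0,"jaw":-1},{"tx":0,"ty":0,"tz":0,"ax":0,"ay":0,"az":0,"jaw":-1},{"tx":0,"ty":0,"tz":0,"ax":0,"ay":0,"az":0,"jaw":-1},{"tx":0,"ty":0,"tz":0,"ax":0,"ay":0,"az":0,"jaw":-1},{"tx":0,"ty":0,"tz":-0.001,"ax":0,"ay":0,"az":0,"jaw":-1}]'
python3 go.py 0.5304 -0.1599 0.125 172.35
```

```text
time: 13.1
ee_pos: [0.5556, 0.1833, 0.0252]
tcp_rot: [-180.0, -0.0, 171.7]
wrist_force: [0.2, -0.1, -2.4]
opening: 0.0274
grasp_force: 40.5
turn [-0.02 -0.   -0.66] shift mm [ -20.7 -343.5  -99.8] dist 358 t 13.1
```

```bash
python3 -m handwheel '[{"tx":0,"ty":0,"tz":-0.04,"ax":0,"ay":0,"az":0,"jaw":-1},{"tx":0,"ty":0,"tz":-0.04,"ax":0,"ay":0,"az":-0.7,"jaw":-1},{"tx":-0.003,"ty":-0.049,"tz":-0.02,"ax":0,"ay":0,"az":0,"jaw":-1},{"tx":-0.003,"ty":-0.049,"tz":0,"ax":0,"ay":0,"az":0,"jaw":-1},{"tx":-0.003,"ty":-0.049,"tz":0,"ax":0,"ay":0,"az":0,"jaw":-1},{"tx":-0.003,"ty":-0.049,"tz":0,"ax":0,"ay":0,"az":0,"jaw":-1},{"tx":-0.003,"ty":-0.049,"tz":0,"ax":0,"ay":0,"az":0,"jaw":-1},{"tx":-0.003,"ty":-0.049,"tz":0,"ax":0,"ay":0,"az":0,"jaw":-1},{"tx":-0.003,"ty":-0.049,"tz":0,"ax":0,"ay":0,"az":0,"jaw":-1},{"tx":0,"ty":0,"tz":0,"ax":0,"ay":0,"az":0,"jaw":-1}]'
python3 go.py 0.5304 -0.1599 0.025 172.35
```

```text
time: 14.35
ee_pos: [0.53, -0.1622, 0.1244]
tcp_rot: [-179.9, -0.1, 172.2]
wrist_force: [-1.4, -0.3, -2.1]
opening: 0.0268
grasp_force: 40.7
turn [-0.05 -0.1  -0.19] shift mm [-0.1  2.4 99.4] dist 99 t 14.35
```

```bash
python3 -m handwheel '[{"tx":0,"ty":0.001,"tz":0.03,"ax":0,"ay":0,"az":0,"jaw":-1},{"tx":0,"ty":0,"tz":0.03,"ax":0,"ay":0,"az":0,"jaw":-1},{"tx":0,"ty":0,"tz":0.02,"ax":0,"ay":0,"az":0,"jaw":-1},{"tx":0,"ty":0,"tz":0.01,"ax":0,"ay":0,"az":0,"jaw":-1},{"tx":0,"ty":0,"tz":0.004,"ax":0,"ay":0,"az":0,"jaw":-1},{"tx":0,"ty":0,"tz":0.002,"ax":0,"ay":0,"az":0,"jaw":-1},{"tx":0,"ty":0,"tz":0.001,"ax":0,"ay":0,"az":0,"jaw":-1},{"tx":0,"ty":0,"tz":0.001,"ax":0,"ay":0,"az":0,"jaw":-1},{"tx":0,"ty":0,"tz":0,"ax":0,"ay":0,"az":0,"jaw":-1},{"tx":0,"ty":0,"tz":0,"ax":0,"ay":0,"az":0,"jaw":-1}]'
python3 go.py 0.5304 -0.1599 0.0245 172.35
```

```text
time: 15.6
ee_pos: [0.531, -0.1585, 0.0273]
tcp_rot: [-180.0, -0.0, 172.4]
wrist_force: [0.5, -0.3, -2.1]
opening: 0.0273
grasp_force: 40.7
turn [-0.03 -0.01  0.04] shift mm [ 0.4 -1.4  2.8] dist 3 t 15.6
```

Lower another 2.5 mm, release and lift; then travel to green.

```bash
python3 -m handwheel '[{"tx":0,"ty":-0.001,"tz":0.0015,"ax":0,"ay":0,"az":0,"jaw":-1},{"tx":0,"ty":0,"tz":0.001,"ax":0,"ay":0,"az":0,"jaw":-1},{"tx":0,"ty":0,"tz":0,"ax":0,"ay":0,"az":0,"jaw":-1},{"tx":0,"ty":0,"tz":0,"ax":0,"ay":0,"az":0,"jaw":-0.1},{"tx":0,"ty":0,"tz":0,"ax":0,"ay":0,"az":0,"jaw":0.2},{"tx":0,"ty":0,"tz":0,"ax":0,"ay":0,"az":0,"jaw":0.3},{"tx":0,"ty":0,"tz":-0.02,"ax":0,"ay":0,"az":0,"jaw":0.3},{"tx":0,"ty":0,"tz":-0.04,"ax":0,"ay":0,"az":0,"jaw":0.3},{"tx":0,"ty":0,"tz":-0.04,"ax":0,"ay":0,"az":0,"jaw":0.3},{"tx":0,"ty":0,"tz":0,"ax":0,"ay":0,"az":0,"jaw":0.3}]'
python3 go.py 0.5670 0.2475 0.105 167.1
```

```text
time: 16.85
ee_pos: [0.5325, -0.1599, 0.1281]
tcp_rot: [-179.9, 0.3, 172.4]
wrist_force: [0.7, 0.7, -0.5]
opening: 0.0558
grasp_force: 0.0
turn [-0.07  0.3   5.29] shift mm [ 57.3 404.8  23.1] dist 410 t 16.85
```

```bash
python3 -m handwheel '[{"tx":0,"ty":0,"tz":0,"ax":0,"ay":0.3,"az":5.3,"jaw":0.3},{"tx":0.007,"ty":0.05,"tz":0,"ax":0,"ay":0,"az":0,"jaw":0.3},{"tx":0.007,"ty":0.05,"tz":0,"ax":0,"ay":0,"az":0,"jaw":0.3},{"tx":0.007,"ty":0.05,"tz":0,"ax":0,"ay":0,"az":0,"jaw":0.3},{"tx":0.007,"ty":0.05,"tz":0,"ax":0,"ay":0,"az":0,"jaw":0.3},{"tx":0.007,"ty":0.05,"tz":0,"ax":0,"ay":0,"az":0,"jaw":0.3},{"tx":0.007,"ty":0.05,"tz":0,"ax":0,"ay":0,"az":0,"jaw":0.3},{"tx":0.007,"ty":0.05,"tz":0,"ax":0,"ay":0,"az":0,"jaw":0.3},{"tx":0.008,"ty":0.055,"tz":0.023,"ax":0,"ay":0,"az":0,"jaw":0.3},{"tx":0,"ty":0,"tz":0,"ax":0,"ay":0,"az":0,"jaw":0.3}]'
python3 look.py; python3 go.py 0.5670 0.2475 0.025 167.1;  python3 - <<'E'
from h import *
c=cam("top"); im=c["color"]; H,S,V=cv2.cvtColor(im,cv2.COLOR_RGB2HSV).astype(int).transpose(2,0,1)
for b in blobs(((H>95)&(H<125)&(S>130)),60):
    if abs(b.mean(0)-[404,204]).max()<40: print(b.mean(0),len(b),rect(c,b,.047))
cv2.imwrite("pics/t3.png",cv2.resize(im[140:260,140:500,::-1],None,fx=2.2,fy=2.2))
E
```

```text
time: 18.1
ee_pos: [0.5641, 0.2509, 0.0979]
tcp_rot: [-179.8, -0.5, 167.3]
wrist_force: [0.1, -0.3, 0.9]
opening: 0.0554
grasp_force: 0.0
brass [ 37. 215.] 1544 [0.5181 0.0476] (0.5195, 0.0475) (111, 9) 2.6
turn [-0.17 -0.48  0.15] shift mm [-2.8 -1.1 74.2] dist 74 t 18.15
[403.69402985 201.47761194] 268 (array([ 0.53  , -0.1556]), (0.5309, -0.1575), (75, 28), -8.1)
```

View pics/t3.png

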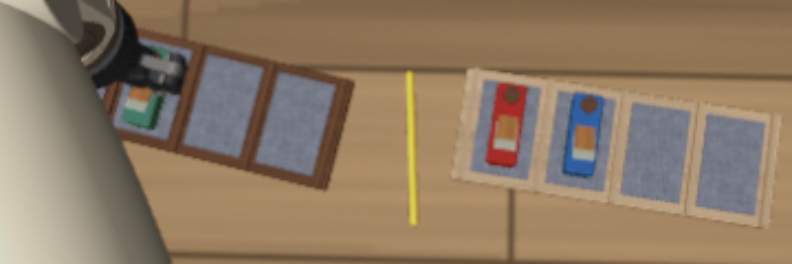

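Red (510,125 in the crop) and blue (583,135) stand upright and centred in the two leftmost light bays. Descending on green.

```bash
python3 -m handwheel '[{"tx":-0.0005,"ty":-0.0005,"tz":0.03,"ax":0,"ay":0,"az":0,"jaw":0.3},{"tx":0,"ty":0,"tz":0.03,"ax":0,"ay":0,"az":0,"jaw":0.3},{"tx":0,"ty":0,"tz":0.014,"ax":0,"ay":0,"az":0,"jaw":0.3},{"tx":0,"ty":0,"tz":0.006,"ax":0,"ay":0,"az":0,"jaw":0.3},{"tx":0,"ty":0,"tz":0,"ax":0,"ay":0,"az":0,"jaw":0.3},{"tx":0,"ty":0,"tz":0,"ax":0,"ay":0,"az":0,"jaw":-1},{"tx":0,"ty":0,"tz":0,"ax":0,"ay":0,"az":0,"jaw":-1},{"tx":0,"ty":0,"tz":0,"ax":0,"ay":0,"az":0,"jaw":-1},{"tx":0,"ty":0,"tz":0,"ax":0,"ay":0,"az":0,"jaw":-1},{"tx":0,"ty":0,"tz":-0.001,"ax":0,"ay":0,"az":0,"jaw":-1}]'
python3 go.py 0.5208 -0.2313 0.125 172.35
```

```text
time: 19.45
ee_pos: [0.5659, 0.2477, 0.023]
tcp_rot: [-180.0, -0.3, 167.1]
wrist_force: [0.5, 0.4, -1.4]
opening: 0.0274
grasp_force: 40.5
turn [-0.01 -0.28 -5.25] shift mm [ -19.1 -480.7 -102. ] dist 492 t 19.45
```

```bash
python3 -m handwheel '[{"tx":0,"ty":0,"tz":-0.04,"ax":0,"ay":0,"az":0,"jaw":-1},{"tx":0,"ty":0,"tz":-0.04,"ax":0,"ay":-0.2,"az":-5.2,"jaw":-1},{"tx":-0.0025,"ty":-0.05,"tz":-0.02,"ax":0,"ay":0,"az":0,"jaw":-1},{"tx":-0.0025,"ty":-0.055,"tz":0,"ax":0,"ay":0,"az":0,"jaw":-1},{"tx":-0.0025,"ty":-0.055,"tz":0,"ax":0,"ay":0,"az":0,"jaw":-1},{"tx":-0.0025,"ty":-0.055,"tz":0,"ax":0,"ay":0,"az":0,"jaw":-1},{"tx":-0.0025,"ty":-0.055,"tz":0,"ax":0,"ay":0,"az":0,"jaw":-1},{"tx":-0.0025,"ty":-0.055,"tz":0,"ax":0,"ay":0,"az":0,"jaw":-1},{"tx":-0.0025,"ty":-0.055,"tz":0,"ax":0,"ay":0,"az":0,"jaw":-1},{"tx":-0.0025,"ty":-0.055,"tz":0,"ax":0,"ay":0,"az":0,"jaw":-1}]'
python3 go.py 0.5208 -0.2313 0.023 172.35
```

```text
time: 20.7
ee_pos: [0.5268, -0.188, 0.1224]
tcp_rot: [-180.0, -0.2, 172.3]
wrist_force: [1.3, 0.2, -1.5]
opening: 0.0271
grasp_force: 40.5
turn [-0.02 -0.18 -0.06] shift mm [  0.2 -43.8  99.4] dist 109 t 20.7
```

```bash
python3 -m handwheel '[{"tx":0,"ty":-0.03,"tz":0,"ax":0,"ay":-0.2,"az":0,"jaw":-1},{"tx":0,"ty":-0.0145,"tz":0.02,"ax":0,"ay":0,"az":0,"jaw":-1},{"tx":0,"ty":0,"tz":0.03,"ax":0,"ay":0,"az":0,"jaw":-1},{"tx":0,"ty":0,"tz":0.025,"ax":0,"ay":0,"az":0,"jaw":-1},{"tx":0,"ty":0,"tz":0.014,"ax":0,"ay":0,"az":0,"jaw":-1},{"tx":0,"ty":0,"tz":0.005,"ax":0,"ay":0,"az":0,"jaw":-1},{"tx":0,"ty":0,"tz":0.002,"ax":0,"ay":0,"az":0,"jaw":-1},{"tx":0,"ty":0,"tz":0.001,"ax":0,"ay":0,"az":0,"jaw":-1},{"tx":0,"ty":0,"tz":0,"ax":0,"ay":0,"az":0,"jaw":-1},{"tx":0,"ty":0,"tz":0,"ax":0,"ay":0,"az":0,"jaw":-1}]'
python3 go.py 0.5208 -0.2313 0.023 172.35
```

```text
time: 21.95
ee_pos: [0.522, -0.2305, 0.0262]
tcp_rot: [-180.0, 0.1, 172.3]
wrist_force: [0.5, -0.1, -2.9]
opening: 0.0272
grasp_force: 40.5
turn [-0.04  0.11 -0.06] shift mm [ 1.  -0.9  3.2] dist 4 t 21.95
```

```bash
python3 -m handwheel '[{"tx":0.001,"ty":-0.001,"tz":0.0015,"ax":0,"ay":0,"az":0,"jaw":-1},{"tx":0,"ty":0,"tz":0.001,"ax":0,"ay":0,"az":0,"jaw":-1},{"tx":0,"ty":0,"tz":0.0005,"ax":0,"ay":0,"az":0,"jaw":-1},{"tx":0,"ty":0,"tz":0,"ax":0,"ay":0,"az":0,"jaw":-0.1},{"tx":0,"ty":0,"tz":0,"ax":0,"ay":0,"az":0,"jaw":0.2},{"tx":0,"ty":0,"tz":0,"ax":0,"ay":0,"az":0,"jaw":0.3},{"tx":0,"ty":0,"tz":-0.02,"ax":0,"ay":0,"az":0,"jaw":0.3},{"tx":0,"ty":0,"tz":-0.04,"ax":0,"ay":0,"az":0,"jaw":0.3},{"tx":0,"ty":0,"tz":-0.04,"ax":0,"ay":0,"az":0,"jaw":0.3},{"tx":0,"ty":0,"tz":0,"ax":0,"ay":0,"az":0,"jaw":0.3}]'
python3 go.py 0.5872 0.3208 0.105 163
```

```text
time: 23.2
ee_pos: [0.5221, -0.2319, 0.1264]
tcp_rot: [-179.9, 0.4, 172.3]
wrist_force: [0.2, -0.6, 0.3]
opening: 0.0554
grasp_force: 0.0
turn [-0.09  0.41  9.3 ] shift mm [ 99.3 547.6  21.4] dist 557 t 23.2
```

```bash
python3 -m handwheel '[{"tx":0,"ty":0,"tz":0,"ax":0,"ay":0.4,"az":9.3,"jaw":0.3},{"tx":0.01,"ty":0.055,"tz":0,"ax":0,"ay":0,"az":0,"jaw":0.3},{"tx":0.01,"ty":0.055,"tz":0,"ax":0,"ay":0,"az":0,"jaw":0.3},{"tx":0.01,"ty":0.055,"tz":0,"ax":0,"ay":0,"az":0,"jaw":0.3},{"tx":0.01,"ty":0.055,"tz":0,"ax":0,"ay":0,"az":0,"jaw":0.3},{"tx":0.01,"ty":0.055,"tz":0,"ax":0,"ay":0,"az":0,"jaw":0.3},{"tx":0.01,"ty":0.055,"tz":0,"ax":0,"ay":0,"az":0,"jaw":0.3},{"tx":0.01,"ty":0.055,"tz":0,"ax":0,"ay":0,"az":0,"jaw":0.3},{"tx":0.01,"ty":0.055,"tz":0,"ax":0,"ay":0,"az":0,"jaw":0.3},{"tx":0.01,"ty":0.055,"tz":0,"ax":0,"ay":0,"az":0,"jaw":0.3}]'
python3 -m handwheel '[{"tx":0.005,"ty":0.03,"tz":0,"ax":0,"ay":0,"az":0,"jaw":0.3},{"tx":0.004,"ty":0.022,"tz":0,"ax":0,"ay":0,"az":0,"jaw":0.3},{"tx":0,"ty":0,"tz":0,"ax":0,"ay":0,"az":0,"jaw":0.3},{"tx":0,"ty":0,"tz":0,"ax":0,"ay":0,"az":0,"jaw":0.3},{"tx":0,"ty":0,"tz":0,"ax":0,"ay":0,"az":0,"jaw":0.3},{"tx":0,"ty":0,"tz":0,"ax":0,"ay":0,"az":0,"jaw":0.3},{"tx":0,"ty":0,"tz":0,"ax":0,"ay":0,"az":0,"jaw":0.3},{"tx":0,"ty":0,"tz":0,"ax":0,"ay":0,"az":0,"jaw":0.3},{"tx":0,"ty":0,"tz":0,"ax":0,"ay":0,"az":0,"jaw":0.3},{"tx":0,"ty":0,"tz":0,"ax":0,"ay":0,"az":0,"jaw":0.3}]'
python3 look.py w5; python3 go.py 0.5872 0.3208 0.023 163
```

```text
time: 24.45
ee_pos: [0.5789, 0.2702, 0.1218]
tcp_rot: [-179.9, -0.4, 163.0]
wrist_force: [-0.2, -0.0, 0.2]
opening: 0.0554
grasp_force: 0.0
time: 25.7
ee_pos: [0.5858, 0.3208, 0.1229]
tcp_rot: [-180.0, -0.3, 163.0]
wrist_force: [0.2, -0.5, 0.1]
opening: 0.0553
grasp_force: 0.0
turn [-0.05 -0.32 -0.  ] shift mm [-1.3  0.4 99.9] dist 100 t 25.75
```

View pics/w5.png

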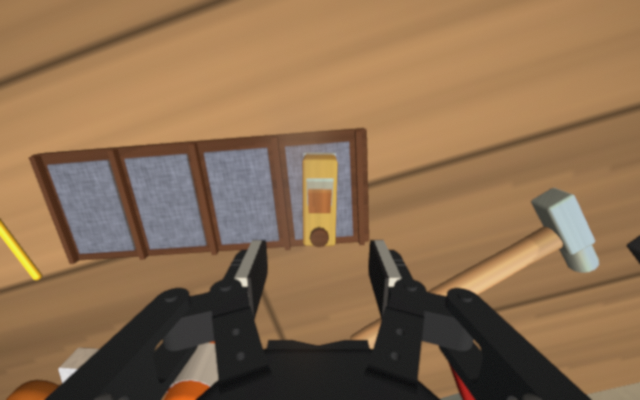

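Brass (col 319, rows 153–246) is straight and centred between the fingers; the hammer is clear of them. Descending.

```bash
python3 -m handwheel '[{"tx":-0.0005,"ty":0,"tz":0.03,"ax":0,"ay":-0.3,"az":0,"jaw":0.3},{"tx":0,"ty":0,"tz":0.04,"ax":0,"ay":0,"az":0,"jaw":0.3},{"tx":0,"ty":0,"tz":0.02,"ax":0,"ay":0,"az":0,"jaw":0.3},{"tx":0,"ty":0,"tz":0.008,"ax":0,"ay":0,"az":0,"jaw":0.3},{"tx":0,"ty":0,"tz":0,"ax":0,"ay":0,"az":0,"jaw":0.3},{"tx":0,"ty":0,"tz":0,"ax":0,"ay":0,"az":0,"jaw":-1},{"tx":0,"ty":0,"tz":0,"ax":0,"ay":0,"az":0,"jaw":-1},{"tx":0,"ty":0,"tz":0,"ax":0,"ay":0,"az":0,"jaw":-1},{"tx":0,"ty":0,"tz":0,"ax":0,"ay":0,"az":0,"jaw":-1},{"tx":0,"ty":0,"tz":-0.001,"ax":0,"ay":0,"az":0,"jaw":-1}]'
python3 go.py 0.5112 -0.3026 0.125 172.35
```

```text
time: 27.0
ee_pos: [0.5865, 0.3208, 0.0266]
tcp_rot: [180.0, 0.0, 163.0]
wrist_force: [1.0, 0.9, -0.3]
opening: 0.0275
grasp_force: 40.8
turn [ 0.    0.03 -9.36] shift mm [  -8.3 -627.9  -98.4] dist 636 t 27.0
```

```bash
python3 -m handwheel '[{"tx":0,"ty":0,"tz":-0.04,"ax":0,"ay":0,"az":0,"jaw":-1},{"tx":0,"ty":0,"tz":-0.04,"ax":0,"ay":0,"az":-9.4,"jaw":-1},{"tx":-0.0007,"ty":-0.05,"tz":-0.02,"ax":0,"ay":0,"az":0,"jaw":-1},{"tx":-0.0007,"ty":-0.055,"tz":0,"ax":0,"ay":0,"az":0,"jaw":-1},{"tx":-0.0007,"ty":-0.055,"tz":0,"ax":0,"ay":0,"az":0,"jaw":-1},{"tx":-0.0007,"ty":-0.055,"tz":0,"ax":0,"ay":0,"az":0,"jaw":-1},{"tx":-0.0007,"ty":-0.055,"tz":0,"ax":0,"ay":0,"az":0,"jaw":-1},{"tx":-0.0007,"ty":-0.055,"tz":0,"ax":0,"ay":0,"az":0,"jaw":-1},{"tx":-0.0007,"ty":-0.055,"tz":0,"ax":0,"ay":0,"az":0,"jaw":-1},{"tx":-0.0007,"ty":-0.055,"tz":0,"ax":0,"ay":0,"az":0,"jaw":-1}]'
python3 -m handwheel '[{"tx":-0.0007,"ty":-0.055,"tz":0,"ax":0,"ay":0,"az":0,"jaw":-1},{"tx":-0.0007,"ty":-0.055,"tz":0,"ax":0,"ay":0,"az":0,"jaw":-1},{"tx":-0.0007,"ty":-0.05,"tz":0,"ax":0,"ay":0,"az":0,"jaw":-1},{"tx":-0.0006,"ty":-0.03,"tz":0,"ax":0,"ay":0,"az":0,"jaw":-1},{"tx":0,"ty":0,"tz":0.02,"ax":0,"ay":0,"az":0,"jaw":-1},{"tx":0,"ty":0,"tz":0.02,"ax":0,"ay":0,"az":0,"jaw":-1},{"tx":0,"ty":0,"tz":0.02,"ax":0,"ay":0,"az":0,"jaw":-1},{"tx":0,"ty":0,"tz":0,"ax":0,"ay":0,"az":0,"jaw":-1},{"tx":0,"ty":0,"tz":0,"ax":0,"ay":0,"az":0,"jaw":-1},{"tx":0,"ty":0,"tz":0,"ax":0,"ay":0,"az":0,"jaw":-1}]'
python3 go.py 0.5112 -0.3026 0.026 172.35
```

```text
time: 28.25
ee_pos: [0.5333, -0.1128, 0.126]
tcp_rot: [-180.0, -0.1, 172.4]
wrist_force: [0.2, 0.1, -1.6]
opening: 0.0267
grasp_force: 40.7
time: 29.5
ee_pos: [0.5121, -0.3001, 0.0675]
tcp_rot: [-179.9, 0.1, 172.4]
wrist_force: [0.2, -0.4, -2.1]
opening: 0.0274
grasp_force: 40.7
turn [-0.07  0.05  0.05] shift mm [ 0.5 -2.6 41.5] dist 42 t 29.5
```

```bash
python3 -m handwheel '[{"tx":0.0005,"ty":-0.0025,"tz":0.015,"ax":0,"ay":0,"az":0,"jaw":-1},{"tx":0,"ty":0,"tz":0.013,"ax":0,"ay":0,"az":0,"jaw":-1},{"tx":0,"ty":0,"tz":0.006,"ax":0,"ay":0,"az":0,"jaw":-1},{"tx":0,"ty":0,"tz":0.003,"ax":0,"ay":0,"az":0,"jaw":-1},{"tx":0,"ty":0,"tz":0.0015,"ax":0,"ay":0,"az":0,"jaw":-1},{"tx":0,"ty":0,"tz":0.001,"ax":0,"ay":0,"az":0,"jaw":-1},{"tx":0,"ty":0,"tz":0,"ax":0,"ay":0,"az":0,"jaw":-1},{"tx":0,"ty":0,"tz":0,"ax":0,"ay":0,"az":0,"jaw":-1},{"tx":0,"ty":0,"tz":0,"ax":0,"ay":0,"az":0,"jaw":-1},{"tx":0,"ty":0,"tz":0,"ax":0,"ay":0,"az":0,"jaw":-1}]'
python3 go.py 0.5112 -0.3026 0.026 172.35
```

```text
time: 30.75
ee_pos: [0.5108, -0.3024, 0.0269]
tcp_rot: [-180.0, -0.0, 172.4]
wrist_force: [-1.0, -0.4, -2.1]
opening: 0.0273
grasp_force: 40.7
turn [-0.04 -0.02  0.04] shift mm [-0.4 -0.2  0.9] dist 1 t 30.75
```

```bash
python3 -m handwheel '[{"tx":0,"ty":0,"tz":0.001,"ax":0,"ay":0,"az":0,"jaw":-1},{"tx":0,"ty":0,"tz":0.0005,"ax":0,"ay":0,"az":0,"jaw":-1},{"tx":0,"ty":0,"tz":0,"ax":0,"ay":0,"az":0,"jaw":-1},{"tx":0,"ty":0,"tz":0,"ax":0,"ay":0,"az":0,"jaw":-0.1},{"tx":0,"ty":0,"tz":0,"ax":0,"ay":0,"az":0,"jaw":0.2},{"tx":0,"ty":0,"tz":0,"ax":0,"ay":0,"az":0,"jaw":0.3},{"tx":0,"ty":0,"tz":-0.02,"ax":0,"ay":0,"az":0,"jaw":0.3},{"tx":0,"ty":0,"tz":-0.04,"ax":0,"ay":0,"az":0,"jaw":0.3},{"tx":0,"ty":0,"tz":-0.04,"ax":0,"ay":0,"az":0,"jaw":0.3},{"tx":0,"ty":0,"tz":0,"ax":0,"ay":0,"az":0,"jaw":0.3}]'
python3 -m handwheel '[{"tx":0,"ty":0.055,"tz":0,"ax":0,"ay":0,"az":0,"jaw":0.3},{"tx":0,"ty":0.055,"tz":0,"ax":0,"ay":0,"az":0,"jaw":0.3},{"tx":0,"ty":0.055,"tz":0,"ax":0,"ay":0,"az":0,"jaw":0.3},{"tx":0,"ty":0.055,"tz":0,"ax":0,"ay":0,"az":0,"jaw":0.3},{"tx":0,"ty":0.055,"tz":0,"ax":0,"ay":0,"az":0,"jaw":0.3},{"tx":0,"ty":0.055,"tz":0,"ax":0,"ay":0,"az":0,"jaw":0.3},{"tx":0,"ty":0.055,"tz":0,"ax":0,"ay":0,"az":0,"jaw":0.3},{"tx":0,"ty":0.055,"tz":0,"ax":0,"ay":0,"az":0,"jaw":0.3},{"tx":0,"ty":0.055,"tz":0,"ax":0,"ay":0,"az":0,"jaw":0.3},{"tx":0,"ty":0.03,"tz":0,"ax":0,"ay":0,"az":0,"jaw":0.3}]'
python3 - <<'E'
from h import *
c=cam("top"); im=c["color"]; H,S,V=cv2.cvtColor(im,cv2.COLOR_RGB2HSV).astype(int).transpose(2,0,1)
A=np.radians(-7.65); M=np.array([[np.cos(A),np.sin(A)],[-np.sin(A),np.cos(A)]])
k=np.zeros(H.shape,bool); k[165:250,345:500]=1
for n,m in dict(blue=(H>95)&(H<125)&(S>130),green=(H>60)&(H<95)&(S>80),red=((H<4)|(H>172))&(S>150),brass=(H>20)&(H<30)&(S>110)&(V>120)).items():
    m=(m&k).astype(np.uint8); m=cv2.morphologyEx(m,cv2.MORPH_CLOSE,np.ones((13,13)))
    for b in blobs(m,150):
        r=rect(c,b,.047); print(n,r,"rack xy mm",(1000*M@(np.array(r[1])-[.5256,-.1956])).round())
cv2.imwrite("pics/t4.png",cv2.resize(im[150:260,335:505,::-1],None,fx=4,fy=4))
E
```

```text
time: 32.0
ee_pos: [0.5123, -0.3032, 0.129]
tcp_rot: [-179.8, 0.3, 172.4]
wrist_force: [1.2, 0.5, -0.3]
opening: 0.0554
grasp_force: 0.0
time: 33.25
ee_pos: [0.5798, 0.2206, 0.1235]
tcp_rot: [-179.9, -0.1, 172.5]
wrist_force: [-0.0, -0.9, -0.5]
opening: 0.0556
grasp_force: 0.0
blue (array([ 0.5311, -0.1572]), (0.5309, -0.1575), (75, 28), -8.1) rack xy mm [ 0. 38.]
green (array([ 0.5215, -0.2283]), (0.5215, -0.2286), (75, 30), -6.9) rack xy mm [  0. -33.]
red (array([ 0.5389, -0.0868]), (0.539, -0.0868), (76, 26), -7.8) rack xy mm [ -1. 110.]
brass (array([ 0.5154, -0.2992]), (0.5113, -0.3), (75, 27), -8.2) rack xy mm [  -0. -105.]
```

View pics/t4.png

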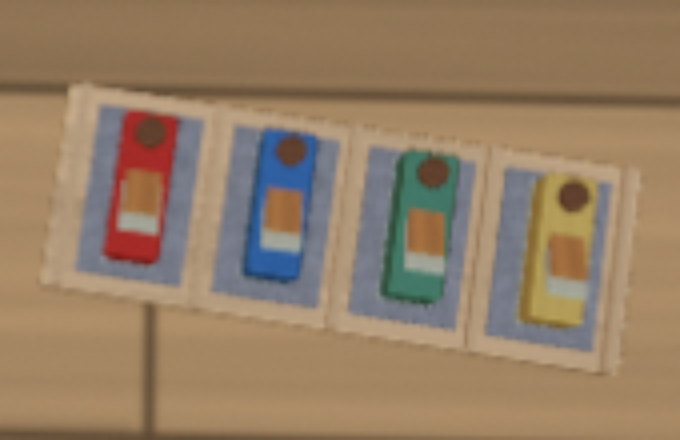

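All four planes stand upright and straight in the light rack, in the order red (140,185), blue (280,205), green (420,225), brass (560,250). Each is within about 3 mm of its bay's middle and the arm is clear, so I'm handing in.

```bash
python3 -m handwheel '[{"tx":0,"ty":0,"tz":0,"ax":0,"ay":0,"az":0,"jaw":0.3},{"tx":0,"ty":0,"tz":0,"ax":0,"ay":0,"az":0,"jaw":0.3},{"tx":0,"ty":0,"tz":0,"ax":0,"ay":0,"az":0,"jaw":0.3},{"tx":0,"ty":0,"tz":0,"ax":0,"ay":0,"az":0,"jaw":0.3},{"tx":0,"ty":0,"tz":0,"ax":0,"ay":0,"az":0,"jaw":0.3},{"tx":0,"ty":0,"tz":0,"ax":0,"ay":0,"az":0,"jaw":0.3},{"tx":0,"ty":0,"tz":0,"ax":0,"ay":0,"az":0,"jaw":0.3},{"tx":0,"ty":0,"tz":0,"ax":0,"ay":0,"az":0,"jaw":0.3},{"tx":0,"ty":0,"tz":0,"ax":0,"ay":0,"az":0,"jaw":0.3},{"tx":0,"ty":0,"tz":0,"ax":0,"ay":0,"az":0,"jaw":0.3}]'
python3 -c "from workcell import workorder; print(workorder.job_done())"
```

```text
time: 34.55
ee_pos: [0.5803, 0.2181, 0.125]
tcp_rot: [-180.0, -0.0, 172.4]
wrist_force: [0.3, 0.1, -0.4]
opening: 0.0553
grasp_force: 0.0
the job is handed in; nothing more can be done
None
```

I moved all four planes into the light rack in reverse order (from the left: red, blue, green, brass), each upright and about 3 mm or less from its bay's middle by the top camera, and handed the job in at about 35 s; no verdict was returned.

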